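# Roll a fuser roller into the V-block and against its stop

## Robot

A 6-joint arm with a two-finger parallel gripper is mounted at the origin on a cart in front of the work surface, level with it; the furniture and walls round the work are solid. World frame = base frame: x ahead of the robot, y to its left, z up, the work surface at z = 0. Lengths are in m, angles in degrees, forces in N, time in s.
With the tool pointing down it reaches from about 0.4 to 0.825 m from the base axis. Payload 7 kg.
Tool frame: the origin (TCP) lies on the front face of the gripper's body, between the roots of the fingers; the fingertips stand 66 mm ahead of it and the grasp point (between the pads) lies 47 mm ahead of it; z points along the fingers, y is the line along which they close (so a half turn about z gives the same grasp; the last joint's range is limited). The gripper opens to 88 mm and grips with 3 to 60 N. Pads are 19 mm wide; open, the fingers measure 130 mm over their backs; the gripper's body (78 mm by 193 mm) begins 47 mm behind the grasp point.
Start: joints at [-57.29, 20.546, 0.682, 0, -70.136, -16.507], TCP at [0.188, -0.648, 0.292] pointing down, gripper open.
Joint ranges: [-176.03, 176.03], [-82.01, 121.73], [-58.28, 71.71], [-173.87, 95.51], [-174.79, -0.11], [-173.66, 173.66]. Speed limits (degrees/s): [136.94, 136.94, 172.46, 180, 180, 180].

## Interface

Orientations are given as [roll, pitch, yaw] about the fixed x, y, z axes, in that order (R = Rz(yaw) Ry(pitch) Rx(roll)).
In Python, from plant import ctrl gives the robot as it stands.
- The arm moves only by the tool send_rows, never from a script. Its argument "deltas" is a list of rows, each a list of 2 entries, a list of its own where there are three numbers: the shift along the tool's x, y, z each as a share of 800 mm, from -1 to 1, then the turn about the tool's z as a share of 90 degrees, from -1 to 1. A call has exactly 5 rows; each row is the pose to reach, as a shift and turn from the pose commanded when the call began, along the tool's axes at that moment; what a row does not reach only later rows make up. A row lasts 1/12 s, in which the tool goes at most 41.7 mm and 7.16 degrees, less where a joint would pass 70% of its speed; a pose out of reach is approached as far as the arm can. A call with a number of a shift or a turn outside -1 to 1 is refused whole. A call with a gripper value outside its range is refused whole. "gripper" is the opening, from 0 (shut) to 1 (fully open), set as the call begins (left out, the last holds). The fingers move at their own pace and stop on an object; the grip force is fixed at half the most. Time passes only in rows, so rows that repeat a pose let the fingers close, or fill a call up. It gives the time, the measured TCP pose, the force, the opening and the grip force at its end, in the units of the state.
- ctrl.get_obs(): the state, without advancing time (a new reading comes with each control period).
- ctrl.snapshot(name): name is "scene" or "side" or "wrist"; returns a dict with "color" (400x640x3 uint8, red, green, blue), "vertical_fov" (degrees; the focal length in pixels is half the picture's height over the tangent of half this angle, whatever the lens; pixels are square), "cx", "cy" (the principal point, pixels), "rvec" (rotation vector, rad) and "tvec" (3), from world to camera coordinates, as OpenCV has them. Camera axes: x right, y down, z forward; pixel columns grow to the right and rows downward; lengths in m; the calibration is good to about 2 mm. A picture is of the moment at which its call begins. There is no depth.
- ctrl.close_job(): hands the job in; it is judged then, once.
Trained networks look in a picture, given as the dict that the camera call returned (one of the last four; its "shot" number tells which), for a name from the list of things; names that differ only in an ending like _2 or _b are one class to them, and where a whole thing is asked for, a point or a joint stands for the part that bears it (a point fixed in the world has none). Each returns a list of dicts, best first, with "conf" (0 to 1); they miss things now and then, are a little off and sometimes report something else, mostly with a low value. They report only what shows in the picture. A call takes as long as a camera call.
- ctrl.boxes_of(picture, thing): "xy" ([column, row] as shares, 0 to 1, of the picture: columns of its width, rows of its height, amid what is visible of it).
- ctrl.cut_out(picture, thing): "pixels" (400x640 bool, what is visible of it) and "xy" ([column, row] as shares, 0 to 1, of the picture: columns of its width, rows of its height, amid what is visible of it).
The state is a dict: "clock": time; "joint_pos": joint angles; "qvel": joint speeds; "tau": joint torques, N m; "tool_pos": TCP position; "orientation": TCP orientation; "force": force on the tool from outside, world axes, zero at the start; "moment": the same for the moment, N m; "opening": finger opening in m; "gripper_force": force on a finger pad.
Only numpy, scipy, OpenCV 4.12 (cv2) and the standard library are available. Lean on these libraries where they do the work, as an engineer would, in place of code of your own. Each camera call takes 0.05 s, during which the arm holds its last target. There are 200 camera calls.

## Task

Push the bare metal roller from the side so that it rolls along the bench, up the V-block's lead-in ramp and into its V. Then push on its near end to slide it along the V until its far end touches the block's stop plate, and leave it lying there. Push gently, never jamming it hard into the V or the stop, do not lift or carry the roller, and leave the other things on the bench where they are.

Things in the scene. Friction and masses are not known exactly. Their poses are not given: they have to be found in the camera images.
- roller: plain metal fuser roller: smooth round bar, 32 mm diameter, 160 mm long, flat ends, thin dark band near each end, 0.2 to 0.42 kg. Origin mid-bar on its axis; x along the bar, away from the robot; y and z turn as it rolls. Starts lying on the bench (axis 16 mm up), nearly parallel to the V (0.12 rad), 130 to 190 mm before the seat, 20 to 40 mm short of the stop. Rolls with little resistance
- v_block: grey V-block 150 mm long, fixed, turned up to 0.3 rad. Origin on the bench under mid-length of the seat; x along the V, away from the robot; y the rolling direction (robot's left). Profile (y, z) in mm: ramp foot (-55, 0), crest (-13, 11), V bottom (8, 1.5), top of the steep rear face (23, 34), rear flange to y = 60, 6 high. A seated roller's axis is at y = 0, z = 23
- v_block_stop (a point): centre of the inner face of the V-block's stop plate, on the axis of a seated roller: block x = +75, y = 0, z = 23 mm. The plate (6 mm thick, 38 mm high, y -22 to +36 mm) stands at the far end of the V. With its far end on it, the roller's middle is at block x = -5 mm and its near end sticks out 10 mm past the block's near end (x = -75 mm)
- big_capacitor: a standing dark-blue can capacitor, 22 mm diameter, 32 mm high, behind the V-block; origin at the middle of its underside; a bystander
- driver_black: a black and yellow screwdriver 154 mm long, lying behind the V-block; origin at the middle of its underside; a bystander
- tape_roll: a roll of tan tape, 54 mm diameter, 18 mm high, lying flat on the robot's side of the rolling path (well to the right of it a fixed magnifier lamp's wide head overhangs the bench: coming from the right, pass it low and close in, about 0.46 m from the base axis); origin at the middle of its underside; a bystander
- transformer: a small black and yellow transformer, 36x36x26 mm, on the far side of the rolling path; origin at the middle of its underside; a bystander
- relay_board: a small green circuit board with relays, 50x70x17 mm, lying behind the V-block at its near end; origin at the middle of its underside; a bystander

How it is judged (in metres and radians):
On the way, in this order (a step that is already met when the one before it is completed fails the run):
1. the roller has rolled at least a fifth of a turn (angle between roller's own z axis and vertical above 1.2 rad), for 0.05 s.
2. the roller lies in the V, parallel to it, still short of the stop plate (y of roller in the frame of v_block between -0.003 and 0.003 m and z of roller in the frame of v_block between 0.02 and 0.0255 m and angle between the x axis of roller and the x axis of v_block, either way round below 0.04 rad), for 0.2 s.
3. the roller, still in the V, has its far end on the stop plate (all of step 2 and x of roller in the frame of v_block between -0.008 and -0.002 m), for 0.2 s.
At the end, for the whole second after the job is handed in: the roller lies at rest in the V (axis within 3 mm of the seat sideways and in height, parallel within 0.04 rad) with its far end within 3 mm of the stop plate (all of step 3 and linear speed of roller below 0.01 m/s and angular speed of roller below 0.15 rad/s); the robot touches nothing.
It fails at once if the roller is lifted off the bench, or held above the block (height (world z) of roller above 0.034 m or (y of roller in the frame of v_block below -0.08 m and height (world z) of roller above 0.022 m)).
It fails at once if the roller is pressed with more than 40 N (contact force between the fingers and roller above 40 N).
It fails at once if a bystander is moved by more than 15 mm (distance of any of big_capacitor, driver_black, tape_roll, transformer, relay_board from where it was at the start of the episode above 0.015 m).
It also fails if it takes over 54 s, if anything falls off the work surface, if the arm or the gripper's body presses on something with over 40 N, if the wrist force passes 120 N, or if a joint passes its speed limit or range.

## Working session

There is one attempt and no reset: what is moved stays moved. The work goes in short steps, Python scripts to look and compute and a tool call to move; the robot and the scene stay as the last step left them, time stands still between calls to the robot, and variables do not carry over. Pictures are saved under pics/ and viewed, at most 10 in all, crops included, and the job is handed in when it is done.

Besides the shell and the picture viewer there is one more tool, called after ">>>" as name(argument=value, ...), one argument or row to a line, values as JSON. send_rows: Moves the arm, as the interface text tells. Shift numbers are shares of 800 mm and turn numbers shares of 90 degrees, none past 1 either way. Its arguments: {"type":"object","properties":{"deltas":{"type":"array","items":{"type":"array"}},"gripper":{"type":"number"}},"required":["deltas"]}

```bash
mkdir -p pics; ls
cat > h.py <<'E'
import numpy as np, cv2
from plant import ctrl
def cam(p):
    f=200/np.tan(np.radians(p["vertical_fov"])/2)
    K=np.array([[f,0,p["cx"]],[0,f,p["cy"]],[0,0,1]]);R=cv2.Rodrigues(np.array(p["rvec"],float))[0]
    return K,R,np.array(p["tvec"],float).ravel()
def back(p,uv,z):
    K,R,t=cam(p);uv=np.atleast_2d(uv).astype(float)
    d=(R.T@np.linalg.inv(K)@np.c_[uv,np.ones(len(uv))].T).T;c=-R.T@t
    return c+d*((z-c[2])/d[:,2])[:,None]
def proj(p,X):
    K,R,t=cam(p);q=(K@(R@np.atleast_2d(X).T+t[:,None])).T
    return q[:,:2]/q[:,2:]
def save(p,n,crop=None,s=1):
    im=p["color"][:,:,::-1]
    if crop: im=im[crop[1]:crop[3],crop[0]:crop[2]]
    cv2.imwrite("pics/"+n,cv2.resize(im,None,fx=s,fy=s,interpolation=cv2.INTER_CUBIC))
E
python3 - <<'E'
from h import *
ims=[]
for n in("scene","side"):
    p=ctrl.snapshot(n);save(p,n+".png");K,R,t=cam(p);print(n,"cam at",-R.T@t,K[0,0])
    for th,h in(("roller",.016),("v_block",.01),("big_capacitor",.016),("driver_black",.01),("tape_roll",.009),("transformer",.013),("relay_board",.008)):
        for d in ctrl.cut_out(p,th)[:1]:
            ys,xs=np.nonzero(d["pixels"]);r=cv2.minAreaRect(np.c_[xs,ys].astype(np.float32))
            print(th,round(d["conf"],2),len(xs),back(p,np.array(d["xy"])*[640,400],h)[0].round(3)); 
            if th in("roller","v_block"):print(cv2.boxPoints(r).round(1).tolist(),back(p,cv2.boxPoints(r),h).round(3)[:,:2].tolist())
print(ctrl.get_obs())
E
```

```text
pics
scene cam at [ 0.24713967 -0.2620498   0.71403993] 390.1024595103693
roller 0.56 1166 [0.542 0.023 0.016]
[[320.5, 286.1000061035156], [386.8999938964844, 246.1999969482422], [395.1000061035156, 259.8999938964844], [328.70001220703125, 299.79998779296875]] [[0.465, 0.039], [0.637, 0.038], [0.629, 0.002], [0.462, 0.006]]
v_block 0.6 2837 [0.592 0.169 0.01 ]
[[292.20001220703125, 214.39999389648438], [357.79998779296875, 181.60000610351562], [377.20001220703125, 220.39999389648438], [311.6000061035156, 253.1999969482422]] [[0.515, 0.228], [0.705, 0.227], [0.668, 0.106], [0.495, 0.116]]
big_capacitor 0.46 109 [0.695 0.271 0.016]
driver_black 0.47 208 [0.561 0.28  0.01 ]
tape_roll 0.76 606 [0.394 0.054 0.009]
transformer 0.58 269 [0.699 0.095 0.013]
relay_board 0.71 524 [0.454 0.272 0.008]
side cam at [0.22964665 0.75990227 0.66396243] 433.1246547777072
roller 0.6 2747 [0.582 0.194 0.016]
[[272.5, 215.3000030517578], [289.79998779296875, 178.10000610351562], [361.29998779296875, 211.5], [343.8999938964844, 248.60000610351562]] [[0.667, 0.246], [0.706, 0.123], [0.508, 0.139], [0.49, 
[... 443 characters left out ...]
830 [0.444 0.281 0.008]
{'clock': 0.8, 'joint_pos': array([-5.72904536e+01,  2.05434620e+01,  6.82406263e-01, -1.24258941e-03,
       -7.01357139e+01, -1.65074419e+01]), 'qvel': array([ 0.03924023, -0.04005864,  0.05766511,  0.04296387, -0.00417145,
        0.04213095]), 'tau': array([ 1.31568377e-04, -5.82295096e+01,  2.93287003e+01,  7.00199425e+00,
        1.28392727e-02, -6.64532536e-05]), 'tool_pos': array([ 0.18832978, -0.64816958,  0.29219347]), 'orientation': array([-1.79997235e+02,  2.03840059e-03, -1.63798318e+02]), 'force': array([ 0.05438499,  0.08598957, -0.04668447]), 'moment': array([ 0.0221539 , -0.01789162, -0.00047451]), 'gripper_force': 0.0, 'opening': 0.08765065834807144}
```

Run:
```python
import cv2,numpy as np
a=cv2.imread("pics/scene.png");cv2.imwrite("pics/a.png",cv2.resize(a[150:340,240:460],(770,665)[0:1]+(665,),interpolation=cv2.INTER_CUBIC)[:600])
b=cv2.imread("pics/side.png");cv2.imwrite("pics/b.png",cv2.resize(b[130:330,220:480],(780,600),interpolation=cv2.INTER_CUBIC))
```

```text
(no output)
```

View pics/a.png

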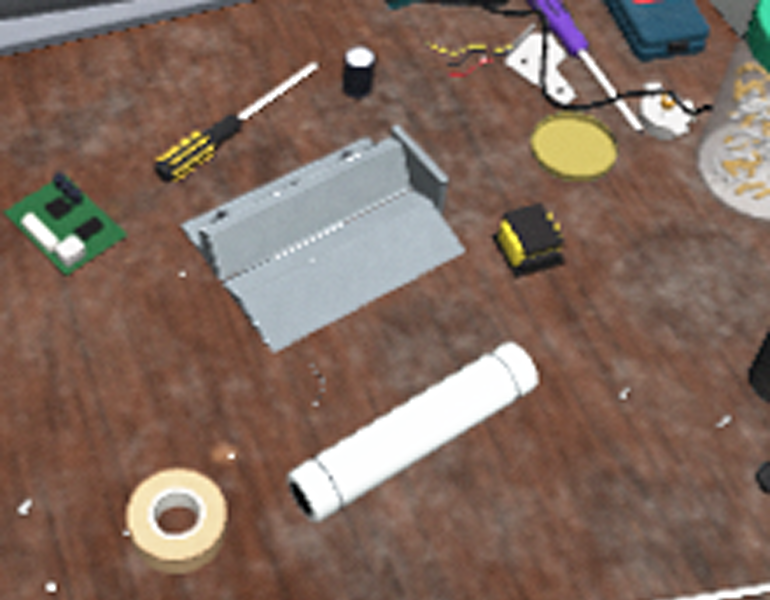

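View pics/b.png

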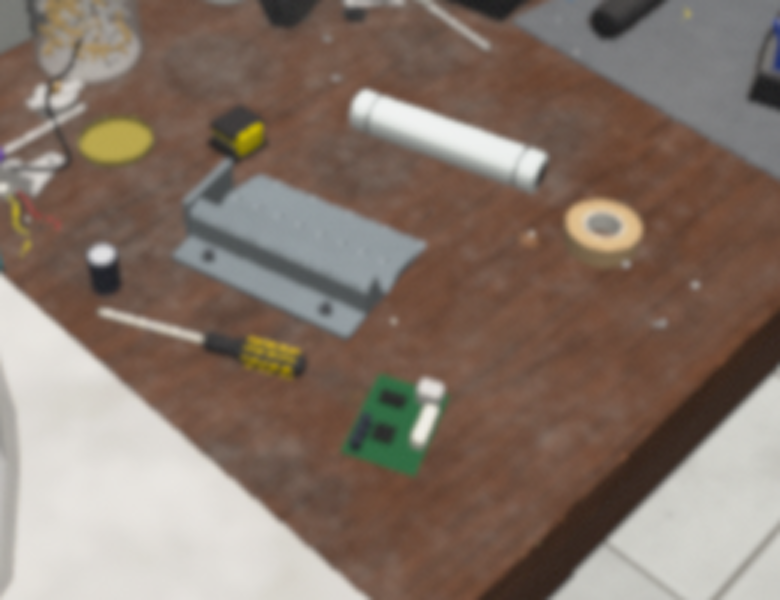

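View pics/scene.png

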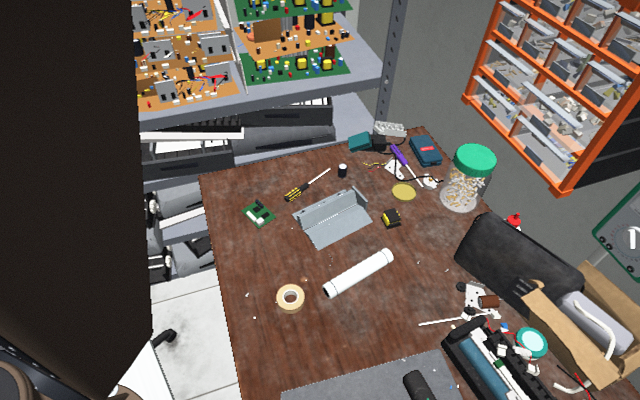

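Scene crop: block ramp foot runs (275,350)–(463,250), stop plate top at (395,127)–(446,180); roller from (310,495) to (518,368), tape at (176,520). Side crop: flange corners (172,255),(345,337), crest near corner (426,243), roller ends (362,108),(535,170).

```bash
cat > fit.py <<'E'
from h import *
from scipy.optimize import minimize,least_squares
def cylpts(x,y,a,z=.016,L=.16,r=.016):
    u=np.array([np.cos(a),np.sin(a),0]);n=np.array([-u[1],u[0],0]);k=np.array([0,0,1.]);th=np.linspace(0,2*np.pi,24)
    ring=r*(np.cos(th)[:,None]*n+np.sin(th)[:,None]*k)
    return np.vstack([np.array([x,y,z])+s*L/2*u+ring for s in(-1,1)])
def fitcyl(ps,x0,z=.016):
    S=4
    def cost(v):
        c=0
        for p,m in ps:
            h=cv2.convexHull(proj(p,cylpts(*v,z=z)).astype(np.float32)*S+S/2-.5)
            g=np.zeros((400*S,640*S),np.uint8);cv2.fillConvexPoly(g,h.astype(np.int32),255)
            g=cv2.resize(g,(640,400),interpolation=cv2.INTER_AREA)/255.
            c+=np.abs(g-m).sum()
        return c
    r=minimize(cost,x0,method="Nelder-Mead",options=dict(initial_simplex=np.array(x0)+np.array([[0,0,0],[.01,0,0],[0,.01,0],[0,0,.1]])))
    return r.x,r.fun
E
python3 - <<'E'
from fit import *
p=ctrl.snapshot("scene");q=ctrl.snapshot("side")
m=ctrl.cut_out(p,"roller")[0]["pixels"].astype(float)
g=q["color"].astype(int).min(2);w=np.zeros((400,640),np.uint8);w[155:200,330:410]=(g[155:200,330:410]>105)
nl,lab,st,_=cv2.connectedComponentsWithStats(w);m2=(lab==1+st[1:,4].argmax()).astype(float);print("side px",m2.sum(),st[1:,:].max(0))
for ps in([(p,m)],[(q,m2)],[(p,m),(q,m2)]):
    x,f=fitcyl(ps,[.545,.022,0.1]);print("roller",x.round(4),f)
A=lambda L:[(np.array(c)/3.5+[240,150],b) for c,b in L]
B=lambda L:[(np.array(c)/3+[220,130],b) for c,b in L]
sc=A([((275,350),(-75,-55,0)),((463,250),(75,-55,0)),((182,222),(-75,60,6)),((395,127),(78,36,38)),((446,180),(78,-22,38))])
sd=B([((348,337),(-75,60,3)),((172,256),(75,60,3)),((426,243),(-75,-13,11)),((230,160),(78,-22,38))])
def loc(v,b):
    b=np.array(b)/1000;c,s=np.cos(v[2]),np.sin(v[2]);return np.array([v[0]+c*b[0]-s*b[1],v[1]+s*b[0]+c*b[1],b[2]])
def res(v): return np.concatenate([proj(P,loc(v,b))[0]-uv for P,L in((p,sc),(q,sd)) for uv,b in L])
r=least_squares(res,[.6,.17,.05],loss="soft_l1");print("block",r.x.round(4),res(r.x).round(1))
for P,n in((p,"ov1.png"),(q,"ov2.png")):
    for L in([(-75,-55,0),(75,-55,0),(75,60,0),(-75,60,0)],[(75,-22,38),(75,36,38)],[(-75,23,34),(75,23,34)],[(-75,-13,11),(75,-13,11)]):
        cv2.polylines(P["color"],[proj(P,np.array([loc(r.x,b) for b in L])).round().astype(int)],len(L)>2,(255,0,0))
    cv2.polylines(P["color"],[cv2.convexHull(proj(P,cylpts(*x)).astype(np.float32)).round().astype(int)],True,(0,255,0))
cv2.imwrite("pics/ov.png",np.hstack([cv2.resize(p["color"][150:340,240:460],(400,345)),cv2.resize(q["color"][130:330,220:480],(400,345))])[:,:,::-1])
E
```

```text
side px 967.0 [336 198  67  35 967]
roller [ 0.547   0.021  -0.0072] 105.38823529411764
roller [ 0.5509  0.0205 -0.0105] 60.33725490196079
roller [ 0.5491  0.0206 -0.0116] 175.01960784313724
block [ 0.5903  0.1712 -0.0243] [-0.2  0.8  0.9  0.  -0.4  0.3 -0.4 -1.2 -0.1 -0.4  0.4 -0.3  0.2 -0.2
 -8.1  6.9  0.3 -1.4]
```

View pics/ov.png

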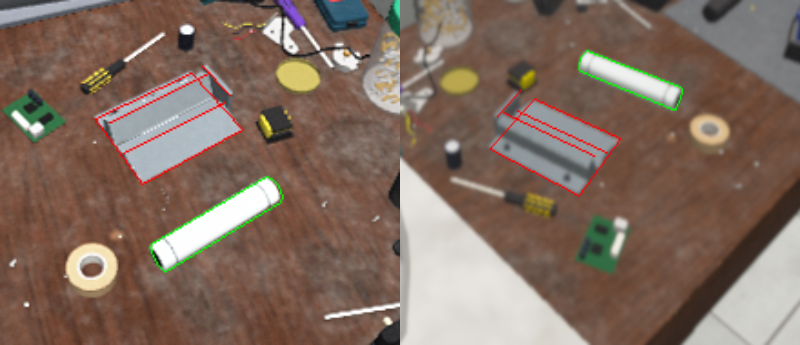

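Overlay: both fits agree with the pictures (roller outlined in green, block in red within a pixel or two). Checking the right-hand side for the lamp.

```bash
cat > go.py <<'E'
import sys
from h import *
from scipy.spatial.transform import Rotation as Ro
# args: x y z yaw -> shares in tool axes
t=list(map(float,sys.argv[1:5]));o=ctrl.get_obs();P=o["tool_pos"];y=o["orientation"]
R=Ro.from_euler("xyz",y,degrees=True)
d=R.inv().apply(np.array(t[:3])-P)
turn=-(((t[3]-y[2])+180)%360-180)
print("clock",round(o["clock"],2),"pos",P.round(4),"rpy",y.round(2),"F",o["force"].round(1),"\nshare",(d/.8).round(4),"mm",(d*1000).round(1),"turn",round(turn/90,4))
E
python3 go.py 0.128 -0.442 0.292 -163.8
python3 - <<'E'
from h import *
p=ctrl.snapshot("wrist");save(p,"w.png");import cv2
a=cv2.imread("pics/side.png");b=cv2.imread("pics/w.png");cv2.imwrite("pics/sw.png",cv2.resize(np.hstack([a,b]),(800,250)))
E
```

```text
clock 0.95 pos [ 0.1883 -0.6482  0.2922] rpy [-180.     0.  -163.8] F [ 1.  -1.1 -0.9] 
share [5.000e-04 2.685e-01 2.000e-04] mm [4.000e-01 2.148e+02 2.000e-01] turn 0.0
```

View pics/side.png

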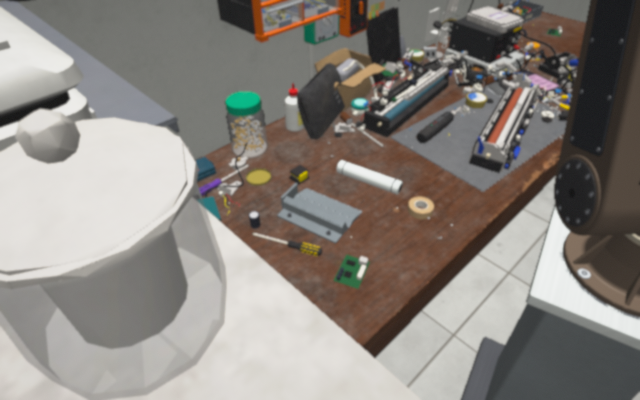

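The side view shows the cluttered right side: a cartridge at (505,120) on the mat and a black cylinder at (435,125); the lamp is not visible.

Run:
```python
from h import *
p=ctrl.snapshot("side")
for z in(0,.06):print(back(p,[[473,160],[498,168],[535,85],[505,75],[435,125],[420,138],[455,117],[385,130]],z).round(2)[:,:2].tolist())
```

```text
[[0.36, -0.19], [0.29, -0.19], [0.3, -0.68], [0.4, -0.7], [0.5, -0.29], [0.51, -0.21], [0.46, -0.36], [0.61, -0.2]]
[[0.35, -0.1], [0.29, -0.1], [0.3, -0.55], [0.39, -0.57], [0.47, -0.2], [0.48, -0.12], [0.44, -0.26], [0.57, -0.11]]
```

>>> send_rows(
  deltas=[
    [[0,0.052,0],0],
    [[0,0.104,0],0],
    [[0,0.156,0],0],
    [[0,0.208,0],0],
    [[0,0.26,0],0],
  ],
  gripper=1,
)

```text
clock: 1.47
tool_pos: [0.1295, -0.4468, 0.2917]
orientation: [180.0, -0.0, -163.8]
force: [1.6, 1.3, 1.4]
opening: 0.0877
gripper_force: 0.0
```

View pics/w.png

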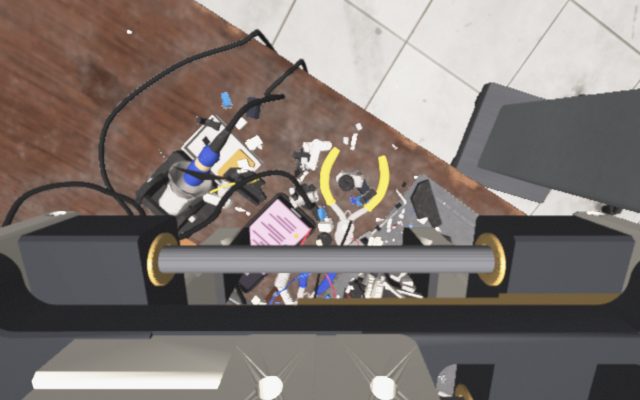

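The wrist view shows the gripper fingers and clutter (meter, cables) on the right bench below; no obstruction of the retract.

>>> send_rows(
  deltas=[
    [[0,0,0.04],0],
    [[0,0,0.08],0],
    [[0,0,0.12],0],
    [[0,0,0.15],0],
    [[0,0,0.15],0],
  ],
)

```text
clock: 1.88
tool_pos: [0.1288, -0.4461, 0.1684]
orientation: [179.6, -0.1, -163.8]
force: [-0.4, 0.3, 0.0]
opening: 0.0873
gripper_force: 0.0
```

```bash
python3 go.py 0.277 -0.367 0.17 -140; python3 go.py 0.2 -0.412 0.17 -140
```

```text
clock 1.88 pos [ 0.1288 -0.4461  0.1684] rpy [ 1.7962e+02 -1.0000e-01 -1.6385e+02] F [-0.4  0.3  0. ] 
share [-0.2054  0.0434 -0.0021] mm [-164.3   34.7   -1.7] turn -0.265
clock 1.88 pos [ 0.1288 -0.4461  0.1684] rpy [ 1.7962e+02 -1.0000e-01 -1.6385e+02] F [-0.4  0.3  0. ] 
share [-0.0973  0.0162 -0.0021] mm [-77.9  12.9  -1.7] turn -0.265
```

>>> send_rows(
  deltas=[
    [[-0.041,0.008,0],-0.053],
    [[-0.082,0.016,0],-0.106],
    [[-0.123,0.025,0],-0.159],
    [[-0.164,0.034,0],-0.212],
    [[-0.205,0.043,0],-0.265],
  ],
)

```text
clock: 2.3
tool_pos: [0.28, -0.3693, 0.1739]
orientation: [-179.9, 0.0, -139.7]
force: [-0.1, -0.1, 0.5]
opening: 0.0879
gripper_force: 0.0
```

```bash
python3 go.py 0.39 -0.243 0.17 -116
```

```text
clock 2.3 pos [ 0.28   -0.3693  0.1739] rpy [-1.7988e+02  2.0000e-02 -1.3971e+02] F [-0.1 -0.1  0.5] 
share [-0.2069  0.0315  0.0049] mm [-165.5   25.2    3.9] turn -0.2635
```

>>> send_rows(
  deltas=[
    [[-0.041,0.006,0],-0.053],
    [[-0.082,0.013,0],-0.106],
    [[-0.124,0.019,0.002],-0.159],
    [[-0.165,0.025,0.003],-0.212],
    [[-0.206,0.031,0.005],-0.264],
  ],
)

```text
clock: 2.72
tool_pos: [0.3902, -0.2435, 0.17]
orientation: [-179.9, 0.0, -115.9]
force: [0.5, -0.4, 0.5]
opening: 0.0878
gripper_force: 0.0
```

```bash
python3 go.py 0.49 -0.1 0.17 -91.4
```

```text
clock 2.72 pos [ 0.3902 -0.2435  0.17  ] rpy [-1.7986e+02  2.0000e-02 -1.1592e+02] F [ 0.5 -0.4  0.5] 
share [-2.158e-01 -3.380e-02  2.000e-04] mm [-172.7  -27.1    0.2] turn -0.2724
```

>>> send_rows(
  deltas=[
    [[-0.043,-0.007,0],-0.055],
    [[-0.086,-0.014,0],-0.11],
    [[-0.13,-0.02,0],-0.164],
    [[-0.173,-0.027,0],-0.218],
    [[-0.216,-0.034,0],-0.272],
  ],
)

```text
clock: 3.13
tool_pos: [0.4907, -0.0998, 0.1701]
orientation: [-179.9, -0.0, -91.4]
force: [0.4, -0.4, 0.4]
opening: 0.0879
gripper_force: 0.0
```

```bash
python3 go.py 0.548 -0.045 0.08 -91.4
```

```text
clock 3.13 pos [ 0.4907 -0.0998  0.1701] rpy [-179.88   -0.    -91.43] F [ 0.4 -0.4  0.4] 
share [-0.0703 -0.0697  0.1127] mm [-56.2 -55.8  90.2] turn -0.0003
```

>>> send_rows(
  deltas=[
    [[-0.02,-0.035,0.03],0],
    [[-0.05,-0.07,0.05],0],
    [[-0.07,-0.07,0.08],0],
    [[-0.07,-0.07,0.112],0],
    [[-0.07,-0.07,0.112],0],
  ],
)

```text
clock: 3.55
tool_pos: [0.5453, -0.0466, 0.0755]
orientation: [179.7, -0.1, -91.7]
force: [-2.2, -0.6, 0.1]
opening: 0.0875
gripper_force: 0.0
```

```bash
python3 go.py 0.548 0.0 0.08 -91.4
python3 - <<'E'
from h import *
p=ctrl.snapshot("scene");save(p,"s2.png",(230,150,470,330),3.3)
E
```

```text
clock 3.55 pos [ 0.5453 -0.0466  0.0755] rpy [ 1.7967e+02 -7.0000e-02 -9.1660e+01] F [-2.2 -0.6  0.1] 
share [-0.0583 -0.0016 -0.0057] mm [-46.6  -1.3  -4.5] turn -0.0029
```

View pics/s2.png

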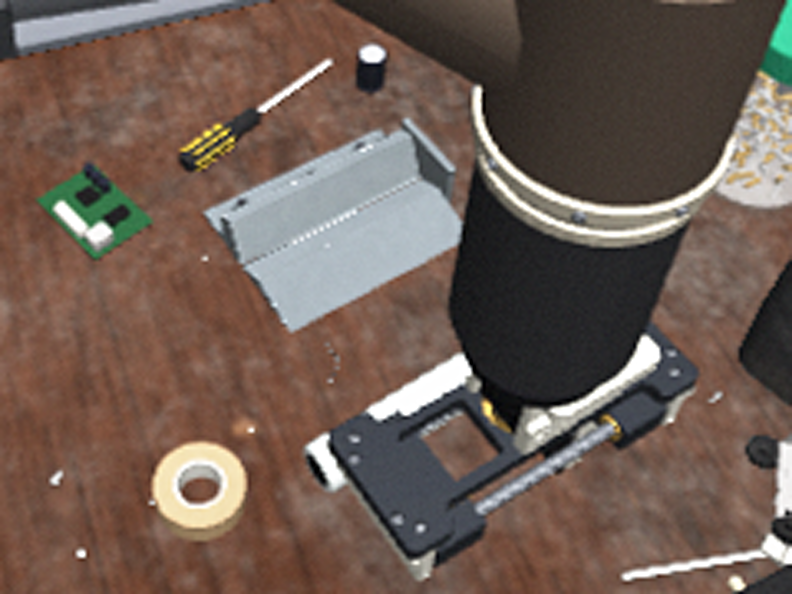

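Gripper stands behind the roller (near end at (320,465)), fingers straddling along it, clear of the tape at (200,490).

>>> send_rows(
  deltas=[
    [[-0.008,0,0],0],
    [[-0.016,0,0],0],
    [[-0.024,0,0],0],
    [[-0.032,0,0],0],
    [[-0.04,0,0],0],
  ],
)

```text
clock: 4.02
tool_pos: [0.5481, -0.0145, 0.0798]
orientation: [-179.9, 0.0, -91.7]
force: [-0.0, -0.2, 0.8]
opening: 0.0876
gripper_force: 0.0
```

```bash
python3 go.py 0.548 0.0 0.08 -91.4
```

```text
clock 4.02 pos [ 0.5481 -0.0145  0.0798] rpy [-1.7989e+02  4.0000e-02 -9.1710e+01] F [-0.  -0.2  0.8] 
share [-0.0182  0.0007 -0.0002] mm [-14.5   0.5  -0.2] turn -0.0035
```

>>> send_rows(
  deltas=[
    [[-0.006,0,0],0],
    [[-0.012,0,0],0],
    [[-0.018,0,0],0],
    [[-0.024,0,0],0],
    [[-0.03,0,0],0],
  ],
)

```text
clock: 4.43
tool_pos: [0.5483, 0.0092, 0.0785]
orientation: [180.0, -0.0, -91.7]
force: [-0.2, 0.6, 0.8]
opening: 0.0876
gripper_force: 0.2
```

>>> send_rows(
  deltas=[
    [[-0.006,0,0],0],
    [[-0.012,0,0],0],
    [[-0.018,0,0],0],
    [[-0.024,0,0],0],
    [[-0.03,0,0],0],
  ],
)

```text
clock: 4.85
tool_pos: [0.5491, 0.0332, 0.0785]
orientation: [180.0, -0.0, -91.7]
force: [-0.0, -0.1, 0.6]
opening: 0.0875
gripper_force: 0.1
```

```bash
python3 go.py 0.548 0.14 0.08 -91.4
python3 - <<'E'
from fit import *
q=ctrl.snapshot("side")
for d in ctrl.cut_out(q,"roller")[:2]:
    m=d["pixels"].astype(float);print(d["conf"],m.sum());print(fitcyl([(q,m)],[.549,.06,-.02]))
save(q,"s3.png",(260,130,420,250),4)
E
```

```text
clock 4.85 pos [0.5491 0.0332 0.0785] rpy [180.    -0.   -91.71] F [-0.  -0.1  0.6] 
share [-0.1334  0.0053 -0.0018] mm [-106.7    4.3   -1.5] turn -0.0034
0.63 964.0
(array([ 0.54681554,  0.06386351, -0.0111986 ]), np.float64(66.41568627450981))
```

View pics/s3.png

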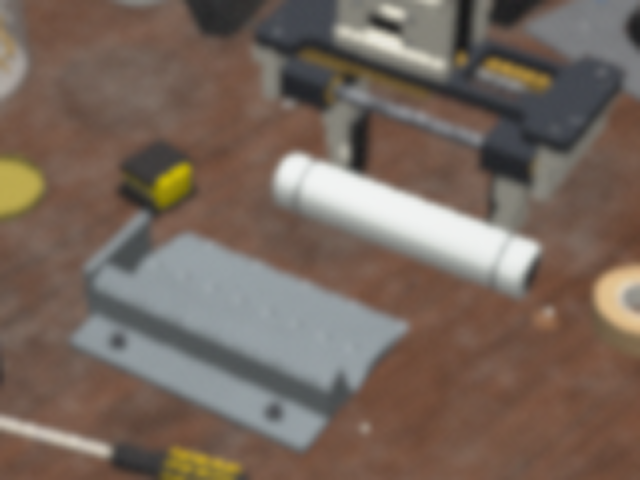

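Side picture: roller at (400,225), ahead of both fingers, parallel to the block; transformer at (155,180) clear.

>>> send_rows(
  deltas=[
    [[-0.006,0,0],0],
    [[-0.012,0,-0.001],0],
    [[-0.018,0,-0.002],0],
    [[-0.024,0,-0.003],0],
    [[-0.03,0,-0.003],0],
  ],
)

```text
clock: 5.37
tool_pos: [0.5499, 0.0572, 0.0812]
orientation: [-180.0, 0.0, -91.7]
force: [0.3, -0.2, -0.4]
opening: 0.0874
gripper_force: 0.1
```

>>> send_rows(
  deltas=[
    [[-0.006,0,0],0],
    [[-0.012,0,0],0],
    [[-0.018,0,0],0],
    [[-0.024,0,0],0],
    [[-0.03,0,0],0],
  ],
)

```text
clock: 5.78
tool_pos: [0.5505, 0.0812, 0.0809]
orientation: [180.0, -0.0, -91.7]
force: [-0.4, -1.6, 0.2]
opening: 0.0877
gripper_force: 0.2
```

>>> send_rows(
  deltas=[
    [[-0.006,0,0],0],
    [[-0.012,0,0],0],
    [[-0.018,0,0],0],
    [[-0.024,0,0],0],
    [[-0.03,0,0],0],
  ],
)

```text
clock: 6.2
tool_pos: [0.551, 0.1043, 0.0812]
orientation: [180.0, -0.1, -91.7]
force: [0.1, -5.5, 3.0]
opening: 0.0878
gripper_force: 2.4
```

```bash
python3 go.py 0.548 0.14 0.08 -91.4
python3 - <<'E'
from fit import *
q=ctrl.snapshot("side")
for d in ctrl.cut_out(q,"roller")[:2]:
    m=d["pixels"].astype(float);print(d["conf"],m.sum());print(fitcyl([(q,m)],[.549,.14,-.02],z=.024))
save(q,"s4.png",(260,130,420,250),4)
E
```

```text
clock 6.2 pos [0.551  0.1043 0.0812] rpy [ 1.7997e+02 -6.0000e-02 -9.1720e+01] F [ 0.1 -5.5  3. ] 
share [-0.0445  0.0051  0.0015] mm [-35.6   4.1   1.2] turn -0.0035
0.55 1046.0
(array([ 0.54744118,  0.13858465, -0.03804724]), np.float64(53.45490196078431))
0.41 732.0
(array([ 1.38434217, -1.22435757, -0.21600671]), np.float64(732.0))
```

View pics/s4.png

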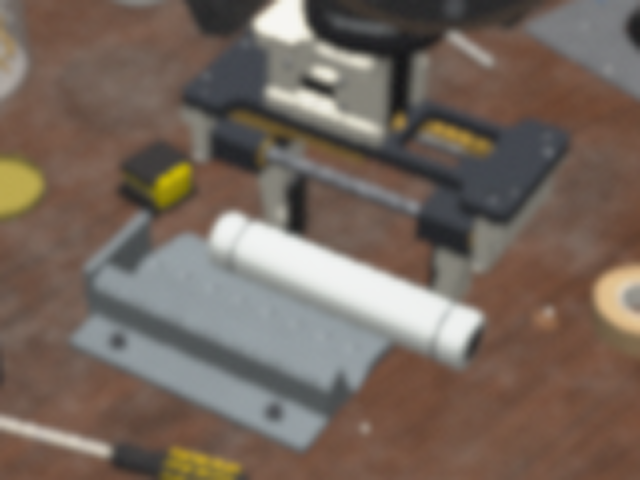

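Roller lies on the lead-in ramp at (345,290), pushed by both fingers, parallel to the block.

>>> send_rows(
  deltas=[
    [[-0.006,0,0],0],
    [[-0.012,0,0],0],
    [[-0.018,0,0],0],
    [[-0.024,0,0],0],
    [[-0.03,0,0],0],
  ],
)

```text
clock: 6.72
tool_pos: [0.5519, 0.1291, 0.0809]
orientation: [180.0, -0.0, -91.7]
force: [0.1, -2.5, 2.2]
opening: 0.0878
gripper_force: 1.6
```

>>> send_rows(
  deltas=[
    [[-0.004,0,0],0],
    [[-0.008,0,0],0],
    [[-0.012,0,0],0],
    [[-0.012,0,0],0],
    [[-0.012,0,0],0],
  ],
)

```text
clock: 7.13
tool_pos: [0.5522, 0.1387, 0.0809]
orientation: [-180.0, 0.0, -91.7]
force: [-0.3, 0.2, 0.5]
opening: 0.0878
gripper_force: 0.0
```

```bash
python3 go.py 0.548 0.14 0.08 -91.4
python3 - <<'E'
from fit import *
q=ctrl.snapshot("side");p=ctrl.snapshot("scene")
for P in(q,p):
  for d in ctrl.cut_out(P,"roller")[:1]:
    m=d["pixels"].astype(float);print(d["conf"],m.sum());print(fitcyl([(P,m)],[.549,.165,-.02],z=.023))
save(q,"s5.png",(260,130,420,250),4)
E
```

```text
clock 7.13 pos [0.5522 0.1387 0.0809] rpy [-1.7999e+02  1.0000e-02 -9.1680e+01] F [-0.3  0.2  0.5] 
share [-0.0014  0.0054  0.0011] mm [-1.2  4.3  0.9] turn -0.0031
0.88 902.0
(array([ 0.5513008 ,  0.17210324, -0.10465787]), np.float64(204.63921568627453))
0.58 250.0
(array([0.54555478, 0.17437346, 0.0297062 ]), np.float64(787.9725490196079))
```

View pics/s5.png

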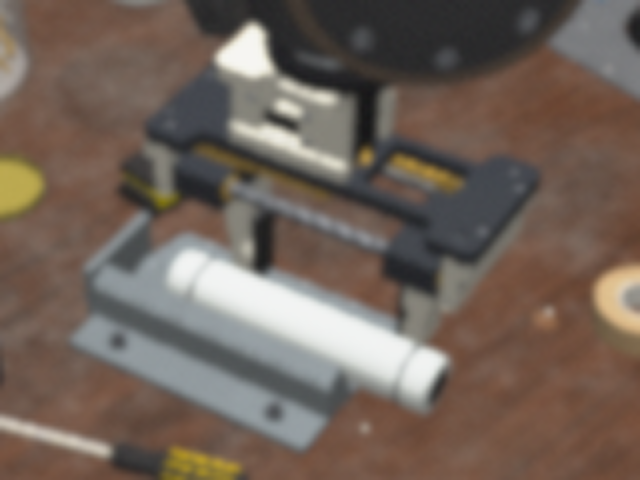

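The roller is seated in the V at (310,330), near end at (430,385), with a gap to the stop plate left. Now I back off, rise, close and go round to its near end.

>>> send_rows(
  deltas=[
    [[0.015,0,0],0],
    [[0.035,0,0],0],
    [[0.045,0,-0.03],0],
    [[0.045,0,-0.06],0],
    [[0.045,0,-0.085],0],
  ],
)

```text
clock: 7.75
tool_pos: [0.551, 0.101, 0.15]
orientation: [180.0, -0.0, -91.8]
force: [0.4, -0.6, 0.6]
opening: 0.0878
gripper_force: 0.0
```

```bash
python3 go.py 0.425 0.174 0.15 -91.4
python3 - <<'E'
from fit import *
q=ctrl.snapshot("side");p=ctrl.snapshot("scene");ps=[]
for P in(q,p):
  for d in ctrl.cut_out(P,"roller")[:1]:
    m=d["pixels"].astype(float);ps.append((P,m));print(d["conf"],m.sum());print(fitcyl([(P,m)],[.549,.172,-.02],z=.023))
E
```

```text
clock 7.75 pos [0.551 0.101 0.15 ] rpy [ 1.7998e+02 -2.0000e-02 -9.1770e+01] F [ 0.4 -0.6  0.6] 
share [-8.640e-02  1.603e-01  1.000e-04] mm [-6.910e+01  1.282e+02  1.000e-01] turn -0.0041
0.82 874.0
(array([ 0.55026573,  0.17364599, -0.08909974]), np.float64(234.52156862745096))
0.65 392.0
(array([ 0.54683451,  0.17028756, -0.03448369]), np.float64(652.1058823529411))
```

>>> send_rows(
  deltas=[
    [[-0.017,0.032,0],0],
    [[-0.034,0.064,0],0],
    [[-0.051,0.096,0],0],
    [[-0.068,0.128,0],0],
    [[-0.086,0.16,0],0],
  ],
  gripper=0,
)

```text
clock: 8.37
tool_pos: [0.4235, 0.1744, 0.1478]
orientation: [179.9, -0.1, -91.8]
force: [-0.2, 0.1, 0.1]
opening: 0.0599
gripper_force: 0.0
```

>>> send_rows(
  deltas=[
    [[0,0,0],0],
    [[0,0,0],0],
    [[0,0,0],0],
    [[0,0,0],0],
    [[0,0,0],0],
  ],
)

```text
clock: 8.78
tool_pos: [0.4257, 0.1744, 0.1486]
orientation: [180.0, -0.0, -91.8]
force: [-0.1, -0.9, -0.4]
opening: 0.0267
gripper_force: 0.0
```

```bash
python3 go.py 0.425 0.174 0.08 -91.4
python3 - <<'E'
from fit import *
q=ctrl.snapshot("side");p=ctrl.snapshot("scene")
for P in(q,p):
  for d in ctrl.cut_out(P,"roller")[:1]:
    m=d["pixels"].astype(float);print(d["conf"],m.sum());print(fitcyl([(P,m)],[.549,.172,-.02],z=.023))
    ys,xs=np.nonzero(m>0);print(xs.min(),xs.max(),ys.min(),ys.max())
E
```

```text
clock 8.78 pos [0.4257 0.1744 0.1486] rpy [ 1.7998e+02 -3.0000e-02 -9.1780e+01] F [-0.1 -0.9 -0.4] 
share [0.0005 0.0009 0.0857] mm [ 0.4  0.7 68.6] turn -0.0042
0.8 855.0
(array([ 0.55019683,  0.17355898, -0.10724256]), np.float64(251.30196078431374))
304 371 195 232
0.92 1070.0
(array([ 0.55204632,  0.17182344, -0.02645105]), np.float64(63.05098039215687))
285 352 200 242
```

>>> send_rows(
  deltas=[
    [[0,0,0],0],
    [[0,0,0.02],0],
    [[0,0,0.045],0],
    [[0,0,0.07],0],
    [[0,0,0.088],0],
  ],
)

```text
clock: 9.4
tool_pos: [0.425, 0.1745, 0.0774]
orientation: [180.0, -0.0, -91.7]
force: [-0.2, 0.9, -0.6]
opening: 0.0006
gripper_force: 0.0
```

>>> send_rows(
  deltas=[
    [[0,-0.004,0],0],
    [[0,-0.008,0],0],
    [[0,-0.012,0],0],
    [[0,-0.015,0],0],
    [[0,-0.018,0],0],
  ],
)

```text
clock: 9.82
tool_pos: [0.4405, 0.1748, 0.0795]
orientation: [-179.9, 0.1, -91.7]
force: [-0.4, -0.6, -0.2]
opening: 0.0005
gripper_force: 0.0
```

```bash
python3 go.py 0.451 0.174 0.08 -91.4
```

```text
clock 9.82 pos [0.4405 0.1748 0.0795] rpy [-1.7992e+02  8.0000e-02 -9.1710e+01] F [-0.4 -0.6 -0.2] 
share [ 0.0007 -0.0131 -0.0006] mm [  0.5 -10.5  -0.5] turn -0.0035
```

>>> send_rows(
  deltas=[
    [[0,-0.003,0],0],
    [[0,-0.006,0],0],
    [[0,-0.009,0],0],
    [[0,-0.012,0],0],
    [[0,-0.015,0],0],
  ],
)

```text
clock: 10.23
tool_pos: [0.4519, 0.1741, 0.0787]
orientation: [-180.0, 0.0, -91.7]
force: [-0.5, 0.3, 0.2]
opening: 0.0002
gripper_force: 0.0
```

>>> send_rows(
  deltas=[
    [[0,-0.003,0],0],
    [[0,-0.006,0],0],
    [[0,-0.009,0],0],
    [[0,-0.012,0],0],
    [[0,-0.015,0],0],
  ],
)

```text
clock: 10.65
tool_pos: [0.4635, 0.1735, 0.0784]
orientation: [180.0, -0.0, -91.7]
force: [-1.9, -0.5, 0.4]
opening: 0.0005
gripper_force: 1.2
```

```bash
cat > look.py <<'E'
from fit import *
for n in("side","scene"):
  P=ctrl.snapshot(n)
  for d in ctrl.cut_out(P,"roller")[:1]:
    m=d["pixels"].astype(float);x,f=fitcyl([(P,m)],[.57,.172,-.025],z=.023);print(n,d["conf"],m.sum(),x.round(4),round(f))
    c,s=np.cos(-.0243),np.sin(-.0243);e=x[:2]-[.5903,.1712];print(" block xy mm",(1000*np.array([c*e[0]+s*e[1],-s*e[0]+c*e[1]])).round(1))
E
python3 look.py; python3 go.py 0.484 0.174 0.08 -91.4
```

```text
side 0.9 773.0 [ 0.5638  0.1728 -0.0938] 310
 block xy mm [-26.6   1. ]
scene 0.78 737.0 [0.5652 0.1693 0.0362] 301
 block xy mm [-25.1  -2.5]
clock 10.85 pos [0.4638 0.1737 0.0785] rpy [-1.7998e+02  1.0000e-02 -9.1710e+01] F [ 0.1 -0.  -0.4] 
share [-0.0011 -0.0252 -0.0018] mm [ -0.9 -20.2  -1.5] turn -0.0035
```

>>> send_rows(
  deltas=[
    [[0,-0.003,0],0],
    [[0,-0.006,0],0],
    [[0,-0.009,0],0],
    [[0,-0.012,0],0],
    [[0,-0.015,0],0],
  ],
)

```text
clock: 11.27
tool_pos: [0.4758, 0.1733, 0.0785]
orientation: [180.0, -0.0, -91.7]
force: [-2.1, 0.4, -0.3]
opening: 0.0007
gripper_force: 1.0
```

>>> send_rows(
  deltas=[
    [[0,-0.001,0],0],
    [[0,-0.002,0],0],
    [[0,-0.003,0],0],
    [[0,-0.004,0],0],
    [[0,-0.005,0],0],
  ],
)

```text
clock: 11.68
tool_pos: [0.4796, 0.1732, 0.0786]
orientation: [180.0, -0.0, -91.7]
force: [-1.7, 0.6, 0.7]
opening: 0.0002
gripper_force: 0.9
```

```bash
python3 look.py; python3 go.py 0.484 0.174 0.08 -91.4
```

```text
side 0.68 840.0 [ 0.5774  0.1707 -0.0908] 236
 block xy mm [-12.8  -0.8]
scene 0.87 764.0 [0.5801 0.1667 0.0291] 252
 block xy mm [-10.1  -4.7]
clock 11.88 pos [0.4797 0.1733 0.0786] rpy [-179.99    0.    -91.7 ] F [-1.   0.5 -0.1] 
share [-0.0011 -0.0053 -0.0017] mm [-0.9 -4.3 -1.4] turn -0.0034
```

Still sliding at about 2 N. I'll take small steps until the force rises.

>>> send_rows(
  deltas=[
    [[0,-0.0006,0],0],
    [[0,-0.0012,0],0],
    [[0,-0.0018,0],0],
    [[0,-0.0024,0],0],
    [[0,-0.003,0],0],
  ],
)

```text
clock: 12.3
tool_pos: [0.482, 0.1732, 0.0786]
orientation: [-180.0, 0.0, -91.7]
force: [-1.9, -0.0, 0.0]
opening: 0.0008
gripper_force: 0.9
```

>>> send_rows(
  deltas=[
    [[0,-0.0004,0],0],
    [[0,-0.0008,0],0],
    [[0,-0.0012,0],0],
    [[0,-0.0016,0],0],
    [[0,-0.002,0],0],
  ],
)

```text
clock: 12.72
tool_pos: [0.4836, 0.1731, 0.0786]
orientation: [180.0, -0.0, -91.7]
force: [-1.2, 0.7, -0.4]
opening: 0.0002
gripper_force: 0.9
```

>>> send_rows(
  deltas=[
    [[0,-0.0003,0],0],
    [[0,-0.0006,0],0],
    [[0,-0.0009,0],0],
    [[0,-0.0012,0],0],
    [[0,-0.0015,0],0],
  ],
)

```text
clock: 13.13
tool_pos: [0.4848, 0.1731, 0.0786]
orientation: [180.0, -0.0, -91.7]
force: [-2.6, -0.6, -0.1]
opening: 0.0004
gripper_force: 0.9
```

>>> send_rows(
  deltas=[
    [[0,-0.0003,0],0],
    [[0,-0.0006,0],0],
    [[0,-0.0009,0],0],
    [[0,-0.0012,0],0],
    [[0,-0.0015,0],0],
  ],
)

```text
clock: 13.55
tool_pos: [0.486, 0.1731, 0.0786]
orientation: [-180.0, -0.0, -91.7]
force: [-2.1, 0.6, -0.9]
opening: 0.0008
gripper_force: 0.9
```

>>> send_rows(
  deltas=[
    [[0,-0.0003,0],0],
    [[0,-0.0006,0],0],
    [[0,-0.0009,0],0],
    [[0,-0.0012,0],0],
    [[0,-0.0015,0],0],
  ],
)

```text
clock: 13.97
tool_pos: [0.4872, 0.173, 0.0786]
orientation: [180.0, -0.0, -91.7]
force: [-2.2, -0.2, -0.1]
opening: -0.0
gripper_force: 0.9
```

>>> send_rows(
  deltas=[
    [[0,-0.0003,0],0],
    [[0,-0.0006,0],0],
    [[0,-0.0009,0],0],
    [[0,-0.0012,0],0],
    [[0,-0.0015,0],0],
  ],
)

```text
clock: 14.38
tool_pos: [0.4884, 0.173, 0.0785]
orientation: [180.0, -0.0, -91.7]
force: [-2.1, 0.3, 0.4]
opening: 0.0007
gripper_force: 0.9
```

```bash
python3 look.py; python3 go.py 0.484 0.174 0.08 -91.4
```

```text
side 0.64 357.0 [ 1.4837 -1.5053 -4.9275] 357
 block xy mm [  933.9 -1654.3]
scene 0.73 695.0 [0.5861 0.1685 0.0042] 311
 block xy mm [-4.1 -2.8]
clock 14.58 pos [0.4885 0.173  0.0786] rpy [-180.      0.    -91.71] F [-1.3  0.4  0.9] 
share [-0.0011  0.0056 -0.0018] mm [-0.9  4.5 -1.4] turn -0.0034
```

>>> send_rows(
  deltas=[
    [[0,-0.0003,0],0],
    [[0,-0.0006,0],0],
    [[0,-0.0009,0],0],
    [[0,-0.0012,0],0],
    [[0,-0.0015,0],0],
  ],
)

```text
clock: 15.0
tool_pos: [0.4892, 0.1729, 0.0785]
orientation: [180.0, -0.0, -91.7]
force: [-6.1, 1.7, 2.7]
opening: 0.0005
gripper_force: 3.2
```

>>> send_rows(
  deltas=[
    [[0,-0.0003,0],0],
    [[0,-0.0006,0],0],
    [[0,-0.0009,0],0],
    [[0,-0.0012,0],0],
    [[0,-0.0015,0],0],
  ],
)

```text
clock: 15.42
tool_pos: [0.4893, 0.1726, 0.0783]
orientation: [179.9, -0.0, -91.7]
force: [-12.3, 3.5, 5.7]
opening: 0.0006
gripper_force: 6.2
```

The force has risen and the tool has stopped, so the far end is on the stop. Backing off.

>>> send_rows(
  deltas=[
    [[0,0.001,0],0],
    [[0,0.003,0],0],
    [[0,0.01,0],0],
    [[0,0.025,0],0],
    [[0,0.04,0],0],
  ],
)

```text
clock: 15.83
tool_pos: [0.4581, 0.1738, 0.0785]
orientation: [-180.0, 0.0, -91.8]
force: [-0.2, -0.5, -0.3]
opening: 0.0004
gripper_force: 0.0
```

>>> send_rows(
  deltas=[
    [[0,0.02,0],0],
    [[0,0.04,-0.03],0],
    [[0,0.04,-0.07],0],
    [[0,0.04,-0.1],0],
    [[0,0.04,-0.12],0],
  ],
)

```text
clock: 16.25
tool_pos: [0.4262, 0.1752, 0.1771]
orientation: [-179.9, 0.1, -91.6]
force: [-0.3, 0.6, 0.8]
opening: 0.0003
gripper_force: 0.0
```

```bash
python3 look.py; python3 go.py 0.484 0.174 0.08 -91.4
```

```text
side 0.61 895.0 [ 0.5855  0.1707 -0.0679] 177
 block xy mm [-4.8 -0.6]
scene 0.85 874.0 [ 0.5836  0.1712 -0.0228] 127
 block xy mm [-6.7 -0.1]
clock 16.45 pos [0.426  0.1748 0.1747] rpy [-1.7996e+02  7.0000e-02 -9.1700e+01] F [ 0.2  0.4 -0.9] 
share [-0.001  -0.0724  0.1184] mm [ -0.8 -57.9  94.7] turn -0.0033
```

```bash
python3 -c "
from plant import ctrl
print(ctrl.close_job())"
```

```text
the job is handed in; nothing more can be done
None
```

The roller was rolled up the ramp into the V and slid until its far end met the stop plate. The last camera fits put it about 5–7 mm short of block centre (target 5 mm), parallel to the V, with the arm clear. Peak push was about 14 N. The job is handed in, but no verdict was returned.

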